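# Turn a coaster over in the twist chute and stand the pepper mill on it

### The job

Take the round coaster from its wooden stand and drop it on edge through the twisted wire chute, which turns it half round as it falls, so that it slides out and comes to lie flat in the chute's tray with its cork side down. Then stand the pepper mill upright in the middle of the coaster, there in the tray, and let go, without disturbing the spice jar, the lemon or the garlic.

Things in the scene. Friction and masses are not known exactly. Their poses are not given: they have to be found in the camera images.
- coaster: Round wooden coaster, 76 mm across, 10 mm thick, about 60 g. Origin at its centre; its x axis is the disc's axis and points out of the face with a cork pad (71 mm across); the other face is plain wood with a low rim. It starts on edge in the stand (x axis level), centre 50.5 mm and top 88.5 mm above the worktop.
- stand: Wooden coaster stand, fixed, origin under the centre of its 60 x 90 x 10 mm base. Two upright walls 13 mm apart, tops 48 mm above the worktop, hold the coaster on edge; the stand's x axis is the coaster's axis at the start and points the way the cork faces. The coaster's upper 40 mm stand free for pinching across its thickness.
- chute: Fixed coaster turner of steel wire, 110 mm across, 290 mm high, over a metal tray. Origin on the worktop under the chute's upright axis; x axis points along the tray, away from the chute. Its slot (long side along y at mouth and foot) turns half round about the upright axis between 260 and 90 mm high: the face that looks along +x at the mouth looks along -x at the foot.
- chute_mouth (a point): Centre of the open top, on the upright axis, 290 mm above the worktop. The slot there is 82 mm long (along the chute's y) and 34 mm wide, 22 mm at its middle, slightly flared; a coaster let go in it falls through by itself. Three post heads, 55 mm from the axis at -x, +y and -y, reach 299 mm.
- chute_mid (a point): Middle of the twist, on the upright axis, 175 mm above the worktop. At the foot below, a curved ramp rises on the chute's -x side and runs out along +x: it carries the coaster's lower edge to +x, so the coaster lies back on the face that looks along -x at the foot.
- tray_centre (a point): Middle of the tray's flat floor, 4 mm above the worktop, 123 mm along the chute's x axis from its upright axis. The floor is 88 mm wide (along y) and flat from 61 mm to the end stop at 185 mm; the side walls rise to 53 mm and the end wall to 59 mm above the worktop. The coaster mostly slides to the end wall; ramp and tray are slippery.
- pepper_mill: Dark wooden pepper mill, 170 mm tall, foot 58 mm across, 180 g, standing upright. Origin at the centre of its foot; z axis up. Its round head, 49 mm across, reaches from 123 to 159 mm and is widest near 140 mm, where it can be gripped; it does not turn.
- spice_jar: Glass spice jar with a dark cap, 50 mm across, 102 mm tall; leave alone. Origin under its centre.
- lemon: Lemon, 71 x 53 x 51 mm; leave alone. Origin under its centre.
- garlic: Garlic bulb, 56 mm; leave alone. Origin under its centre.

How it is judged:
By the outcome, as a careful person would: the job done as asked, in the order asked, and still so for the second after the job is handed in, with the robot touching nothing.
It also fails if it takes over 70 s, if anything falls off the work surface, if the arm or the gripper's body presses on something with over 40 N, if the wrist force passes 120 N, or if a joint passes its speed limit or range.

### The arm

A 6-joint arm with a two-finger parallel gripper is mounted at the origin on a cart in front of the work surface, level with it; the furniture and walls round the work are solid. World frame = base frame: x ahead of the robot, y to its left, z up, the work surface at z = 0. Lengths are in mm, angles in degrees, forces in N, time in s.
With the tool pointing down it reaches from about 300 to 850 mm from the base axis. Payload 4.2 kg.
Tool frame: the origin (TCP) lies between the finger pads; the fingertips stand 14 mm ahead of it and the grasp point (between the pads) lies 5 mm behind it; z points along the fingers, y is the line along which they close (so a half turn about z gives the same grasp; the last joint's range is limited). The gripper opens to 91 mm and grips with 3 to 60 N. Pads are 32 mm wide; open, the fingers measure 118 mm over their backs; the gripper's body (76 mm by 178 mm) begins 60 mm behind the grasp point.
Start: joints at [69.213, 18.312, 89.639, -0, 72.044, -1.146], TCP at [193.275, 541.559, 227.976] pointing down, gripper open.
Joint ranges: [-177.97, 177.97], [-48.28, 115.42], [12.27, 149.76], [-77.06, 257.06], [2.81, 150.46], [-146.56, 146.56]. Speed limits (degrees/s): [147.25, 147.25, 180, 180, 180, 180].

### API

Orientations are given as [roll, pitch, yaw] about the fixed x, y, z axes, in that order (R = Rz(yaw) Ry(pitch) Rx(roll)).
In Python, from workcell import * gives the robot as it stands. The module is installed in compiled form; this text tells all that it offers.
- The arm moves only by the tool send_rows, never from a script. Its argument "deltas" is a list of rows, each a list of 2 entries, a list of its own where there are three numbers: the shift along the tool's x, y, z normalised to -1 to 1, where 1 is 0.5 m, then the turn, a rotation vector about the tool's x, y, z normalised to -1 to 1, where 1 is 0.5 rad. A call has 1 to 10 rows; each row shifts and turns the commanded pose from where the row before left it, along the tool's axes as they then stand; what a row does not reach is not made up. A row lasts 1/10 s, in which the tool goes at most 50 mm and 8.59 degrees, less where a joint would pass 70% of its speed; a pose out of reach is approached as far as the arm can. A call with a number of a shift or a turn outside -1 to 1 is refused whole. A call with a gripper value outside its range is refused whole. "grip" is the closure, from 0 (fully open) to 1 (shut), set as the call begins (left out, the last holds). The fingers move at their own pace and stop on an object; "grip_force" is the grip in N (left out, the last holds). Time passes only in rows, so rows that do not move let the fingers close. It gives the time, the measured TCP pose, the force, the opening and the grip force at its end, in the units of the state.
- state(): the state, without advancing time (a new reading comes with each control period).
- grab_frame(name): name is "side" or "top"; returns the picture (384x512x3 uint8, red, green, blue); there is no depth.
- calibration(name): a dict with "mtx" (3x3 intrinsics, pixels), "R" (3x3) and "t" (3): a world point X has camera coordinates R X + t. Camera axes: x right, y down, z forward; pixel columns grow to the right and rows downward; lengths in mm; the calibration is good to about 2 mm. A picture is of the moment at which its call begins. calibration takes no time and is no camera call.
- job_done(): hands the job in; it is judged then, once.
Trained networks look in the newest picture that a camera, given by its name, has taken for a name from the list of things; names that differ only in an ending like _2 or _b are one class to them, and where a whole thing is asked for, a point or a joint stands for the part that bears it (a point fixed in the world has none). Each returns a list of dicts, best first, with "p" (0 to 1); they miss things now and then, are a little off and sometimes report something else, mostly with a low value. They report only what shows in the picture. A call takes as long as a camera call.
- trace(camera, label): "pixels" (384x512 bool, what is visible of it) and "bbox" ([left, top, width, height] in pixels, round what is visible of it).
The state is a dict: "time_s": time; "qpos": joint angles; "qvel": joint speeds; "effort": joint torques, N m; "ee_pos": TCP position; "ee_rot": TCP orientation; "force": force on the tool from outside, world axes, zero at the start; "torque": the same for the moment, N m; "gripper_width": finger opening in mm; "gripper_force": force on a finger pad.
Only numpy, scipy, OpenCV 4.12 (cv2) and the standard library are available. Lean on these libraries where they do the work, as an engineer would, in place of code of your own. Each camera call takes 0.05 s, during which the arm holds its last target. There are 200 camera calls.

## Working session

There is one attempt and no reset: what is moved stays moved. The work goes in short steps, Python scripts to look and compute and a tool call to move; the robot and the scene stay as the last step left them, time stands still between calls to the robot, and variables do not carry over. Pictures are saved under pics/ and viewed, at most 10 in all, crops included, and the job is handed in when it is done.

Besides the shell and the picture viewer there is one more tool, called as name(argument=value, ...) on one line, values as JSON. send_rows: Moves the arm, as the interface text tells. Scaled input: -1 to 1 covers 0.5 m each way for a shift and 0.5 rad each way for a turn. Its arguments: {"type":"object","properties":{"deltas":{"type":"array","items":{"type":"array"}},"grip":{"type":"number"},"grip_force":{"type":"number"}},"required":["deltas"]}

```bash
mkdir -p pics; python3 - <<'E'
from workcell import *
import cv2,numpy as np
s=state();print(s)
ims=[]
for n in("side","top"):
    im=grab_frame(n);cv2.imwrite(f"pics/{n}0.png",im[:,:,::-1])
    c=calibration(n);print(n,c["mtx"].round(1).tolist(),c["R"].round(3).tolist(),c["t"].round(1).tolist(),(-c["R"].T@c["t"]).round(0))
    for l in["coaster","stand","chute","pepper_mill","spice_jar","lemon","garlic"]:
        print(n,l,[(round(float(d["p"]),2),d["bbox"],int(d["pixels"].sum())) for d in trace(n,l)[:2]])
E
```

```text
{'time_s': 0.0, 'qpos': array([ 6.92131748e+01,  1.83505074e+01,  8.97060954e+01, -1.64818779e-03,
        7.20426932e+01, -1.14579915e+00]), 'qvel': array([ 0.06277013, -0.04769487, -0.09943635,  0.05300654,  0.00958085,
       -0.01447373]), 'effort': array([ 1.30279866e-03, -4.12465096e+01, -2.31972027e+01,  7.29595008e-02,
        4.58155631e-02, -1.57788577e-04]), 'ee_pos': array([193.11054798, 541.09887562, 227.13372063]), 'ee_rot': array([-1.79900692e+02, -4.18883603e-04,  1.60359483e+02]), 'force': array([-0.56464122,  0.1715044 ,  0.05640822]), 'torque': array([ 0.00891703, -0.02705503,  0.01507918]), 'gripper_force': 0.0, 'gripper_width': 90.93557234581898}
side [[400.4, 0.0, 261.7], [0.0, 400.4, 188.4], [0.0, 0.0, 1.0]] [[0.677, -0.736, 0.002], [-0.41, -0.378, -0.83], [0.612, 0.561, -0.558]] [-309.4, 361.7, 1072.4] [-299. -693.  899.]
side coaster [(0.7, [279.8, 246.3, 24.3, 11.9], 231)]
side stand [(0.68, [279.0, 258.0, 28.9, 19.5], 433)]
side chute [(0.63, [190.1, 138.0, 75.7, 108.1], 3477)]
side pepper_mill [(0.67, [343.5, 254.8, 29.9, 48.9], 825)]
side spice_jar [(0.83, [322.0, 228.0, 17.8, 32.4], 485)]
side lemon [(0.54, [365.7, 265.8, 21.5, 17.6], 249)]
side garlic [(0.53, [282.9, 243.6, 22.3, 14.0], 286), (0.46, [152.3, 186.8, 15.0, 13.7], 169)]
top [[358.5, 0.0, 255.9], [0.0, 358.5, 188.4], [0.0, 0.0, 1.0]] [[-0.003, -1.0, 0.009], [-1.0, 0.003, -0.031], [0.031, -0.009, -0.999]] [22.9, 479.6, 1258.1] [ 440.   33. 1272.]
top coaster [(0.55, [297.7, 195.8, 21.4, 13.9], 99)]
top stand [(0.9, [293.4, 192.4, 29.9, 23.8], 315)]
top chute [(0.58, [163.9, 178.9, 91.9, 41.0], 3243)]
top pepper_mill [(0.84, [355.4, 186.7, 29.9, 17.1], 432), (0.75, [298.8, 195.4, 19.5, 11.8], 104)]
top spice_jar [(0.54, [312.5, 160.4, 22.5, 16.8], 255)]
top lemon [(0.58, [363.3, 157.9, 13.4, 17.8], 257)]
top garlic [(0.6, [124.5, 209.1, 15.3, 14.4], 222), (0.57, [165.2, 180.4, 88.2, 41.2], 3147)]
```

```bash
python3 - <<'E'
import cv2,numpy as np
a=cv2.imread("pics/side0.png")[120:320,130:400];a=cv2.resize(a,None,fx=2.96,fy=2.96,interpolation=cv2.INTER_CUBIC);cv2.imwrite("pics/sc.png",a)
a=cv2.imread("pics/top0.png")[130:250,110:400];a=cv2.resize(a,(783,324),interpolation=cv2.INTER_CUBIC);cv2.imwrite("pics/tc.png",a)
E
```

```text
(no output)
```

View pics/sc.png

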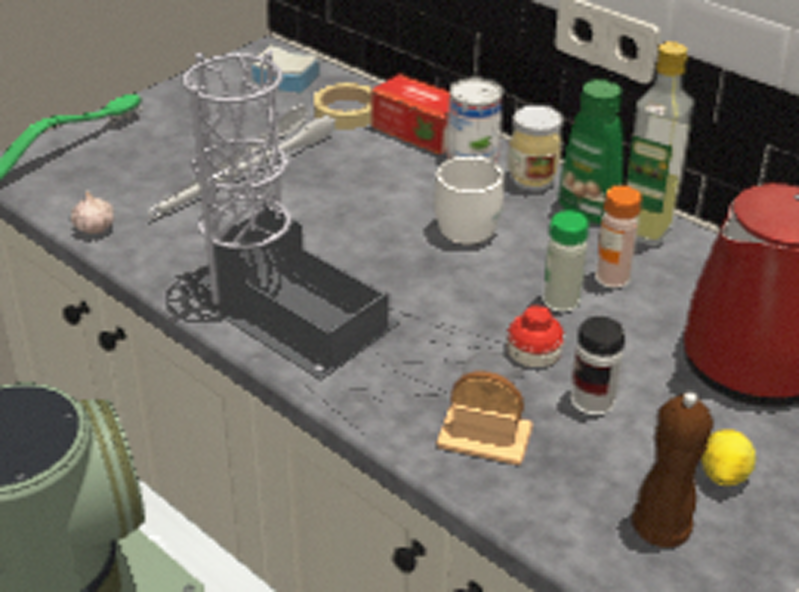

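View pics/tc.png

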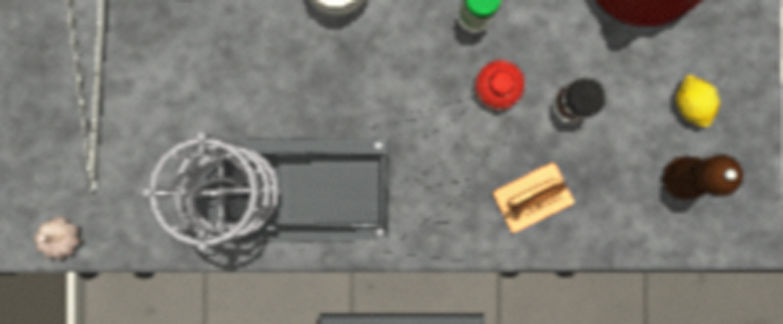

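The side view shows the stand with the coaster at about crop (485,400), the chute with its tray running toward world −y, the mill at (670,470) and the lemon beside it. Next I'll zoom in to find the cork side and the fiducial points.

```bash
cat > h.py <<'E'
import numpy as np,cv2
from workcell import *
def ray(n,uv,z):
    c=calibration(n);d=c["R"].T@np.linalg.solve(c["mtx"],[uv[0],uv[1],1.]);o=-c["R"].T@c["t"]
    return o+d*(z-o[2])/d[2]
def proj(n,X):
    c=calibration(n);p=c["mtx"]@(c["R"]@np.atleast_2d(X).T+c["t"][:,None]);return (p[:2]/p[2]).T
E
python3 - <<'E'
import cv2,numpy as np
t=cv2.imread("pics/top0.png");s=cv2.imread("pics/side0.png")
I=cv2.INTER_NEAREST
a=cv2.resize(t[176:226,160:260],(800,400)[:2],interpolation=I)
b=cv2.resize(s[242:282,274:314],(400,200*2),interpolation=I)[:200*2]
b=cv2.resize(s[242:262,274:314],(400,200),interpolation=I)
c=cv2.resize(t[188:218,288:328],(267,200),interpolation=I);c=cv2.copyMakeBorder(c,0,0,0,133,cv2.BORDER_CONSTANT)
cv2.imwrite("pics/m.png",np.vstack([a,np.hstack([b,c])]))
from h import *
out=[]
for l in["stand","lemon","pepper_mill"]:
    for n in("top","side"):
        grab=None
E
```

```text
(no output)
```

View pics/m.png

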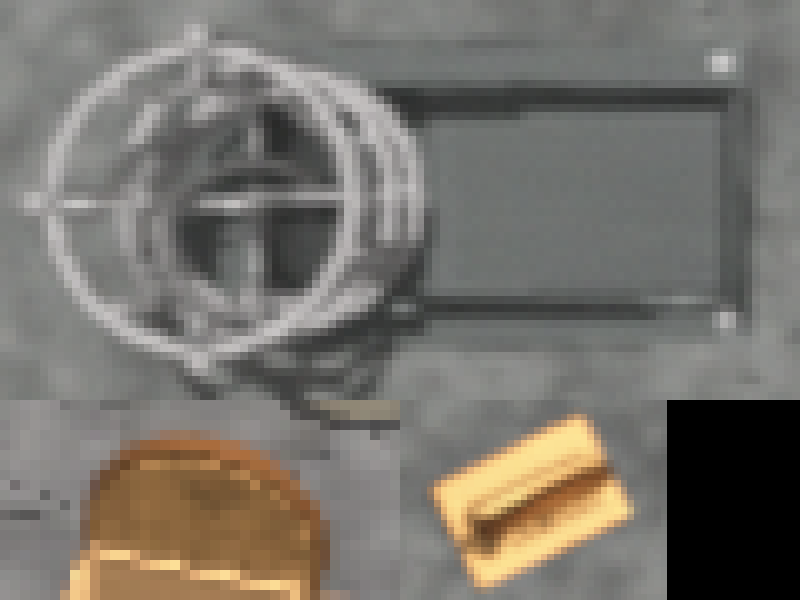

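```bash
python3 - <<'E'
from h import *
from scipy.optimize import minimize
from scipy.ndimage import map_coordinates,gaussian_filter
im={n:cv2.imread(f"pics/{n}0.png") for n in("top","side")}
g={n:cv2.cvtColor(im[n],cv2.COLOR_BGR2GRAY).astype(float) for n in im}
hp={n:gaussian_filter(g[n],.5)-gaussian_filter(g[n],4) for n in g}
th=np.linspace(0,2*np.pi,200)
def sc(n,x,y,r,z):
    P=proj(n,np.c_[x+r*np.cos(th),y+r*np.sin(th),np.full(200,z)]);return map_coordinates(hp[n],[P[:,1],P[:,0]],order=1).mean()
for n in("top","side"):
    x0=ray(n,(185.3,200.9) if n=="top" else (208.6,145.3),288)[:2]
    print(n,"init",x0)
    for z in(284,288,291):
        best=max(((sc(n,x0[0]+a,x0[1]+b,r,z),x0[0]+a,x0[1]+b,r) for a in range(-14,15,1) for b in range(-14,15,1) for r in(51,52,53,54,55)))
        print(n,z,np.round(best,1))
print("posts",[ray("top",p,299)[:2].round(1).tolist() for p in((184,179.5),(184.5,220.8),(163.9,200.6))])
print("traydots",[ray("top",p,59)[:2].round(1).tolist() for p in((249.75,183.4),(250.1,215.5))])
print("knob top/side",ray("top",(380.7,194.4),166)[:2],ray("side",(363.1,254.5),166)[:2])
for n in im:
    for l,z in(("stand",5),("pepper_mill",0),("coaster",70)):
        d=trace(n,l)[0];m=d["pixels"].astype(np.uint8)
        r=cv2.minAreaRect(cv2.findNonZero(m));bx=cv2.boxPoints(r)
        yy,xx=np.nonzero(m);print(n,l,"cen",ray(n,(xx.mean(),yy.mean()),z)[:2].round(1),[ray(n,p,z)[:2].round(0).tolist() for p in bx])
# stand by colour in top
t=im["top"].astype(int);m=((t[:,:,2]-t[:,:,0])>60)
m[:, :288]=0;m[:,328:]=0;m[:188]=0;m[218:]=0
r=cv2.minAreaRect(cv2.findNonZero(m.astype(np.uint8)));bx=cv2.boxPoints(r);q=np.array([ray("top",p,9)[:2] for p in bx]);print("col",q.round(1).tolist(),q.mean(0),np.linalg.norm(np.diff(q,axis=0),axis=1))
s=im["side"]
print("face",s[250:254,286:300].reshape(-1,3).mean(0),"rimtop",s[246:248,288:296].reshape(-1,3).mean(0))
E
```

```text
top init [437.20808374 217.39105826]Traceback (most recent call last):
  File "<stdin>", line 14, in <module>
  File "<stdin>", line 14, in <genexpr>
  File "<stdin>", line 9, in sc
  File "h.py", line 7, in proj
    c=calibration(n);p=c["mtx"]@(c["R"]@np.atleast_2d(X).T+c["t"][:,None]);return (p[:2]/p[2]).T
ValueError: time passes only in moves, steps and waits
```

```bash
cat > h.py <<'E'
import numpy as np,cv2
from workcell import *
C={n:calibration(n) for n in("top","side")}
def ray(n,uv,z):
    c=C[n];d=c["R"].T@np.linalg.solve(c["mtx"],[uv[0],uv[1],1.]);o=-c["R"].T@c["t"]
    return o+d*(z-o[2])/d[2]
def proj(n,X):
    c=C[n];p=c["mtx"]@(c["R"]@np.atleast_2d(X).T+c["t"][:,None]);return (p[:2]/p[2]).T
E
python3 - <<'E'
from h import *
from scipy.ndimage import map_coordinates,gaussian_filter
im={n:cv2.imread(f"pics/{n}0.png") for n in("top","side")}
g={n:cv2.cvtColor(im[n],cv2.COLOR_BGR2GRAY).astype(float) for n in im}
hp={n:gaussian_filter(g[n],.5)-gaussian_filter(g[n],4) for n in g}
th=np.linspace(0,2*np.pi,100)
def sc(n,x,y,r,z):
    P=proj(n,np.c_[x+r*np.cos(th),y+r*np.sin(th),np.full(100,z)]);return map_coordinates(hp[n],[P[:,1],P[:,0]],order=1).mean()
for n in("top","side"):
    x0=ray(n,(185.3,200.9) if n=="top" else (208.6,145.3),288)[:2]
    print(n,"init",x0)
    for z in(286,290):
        best=max(((sc(n,x0[0]+a,x0[1]+b,r,z),x0[0]+a,x0[1]+b,r) for a in range(-14,15,1) for b in range(-14,15,1) for r in(51,52,53,54,55)))
        print(n,z,np.round(best,1))
print("posts",[ray("top",p,299)[:2].round(1).tolist() for p in((184,179.5),(184.5,220.8),(163.9,200.6))])
print("traydots",[ray("top",p,59)[:2].round(1).tolist() for p in((249.75,183.4),(250.1,215.5))])
print("knob top/side",ray("top",(380.7,194.4),166)[:2],ray("side",(363.1,254.5),166)[:2])
for n in im:
    for l,z in(("stand",5),("pepper_mill",0),("coaster",70)):
        d=trace(n,l)[0];m=d["pixels"].astype(np.uint8)
        r=cv2.minAreaRect(cv2.findNonZero(m));bx=cv2.boxPoints(r)
        yy,xx=np.nonzero(m);print(n,l,"cen",ray(n,(xx.mean(),yy.mean()),z)[:2].round(1),[ray(n,p,z)[:2].round(0).tolist() for p in bx])
t=im["top"].astype(int);m=((t[:,:,2]-t[:,:,0])>60)
m[:, :288]=0;m[:,328:]=0;m[:188]=0;m[218:]=0
r=cv2.minAreaRect(cv2.findNonZero(m.astype(np.uint8)));bx=cv2.boxPoints(r);q=np.array([ray("top",p,9)[:2] for p in bx]);print("col",q.round(1).tolist(),q.mean(0),np.linalg.norm(np.diff(q,axis=0),axis=1))
s=im["side"]
print("face",s[250:254,286:300].reshape(-1,3).mean(0),"rimtop",s[246:248,288:296].reshape(-1,3).mean(0))
E
```

```text
top init [437.20808374 217.39105826]
top 286 [ 38.4 438.2 219.4  52. ]
top 290 [ 38.6 438.2 218.4  51. ]
side init [439.39682342 219.26665416]
side 286 [ 27.4 442.4 223.3  52. ]
side 290 [ 27.5 437.4 217.3  51. ]
posts [[495.3, 219.0], [383.5, 217.3], [438.2, 273.2]]
traydots [[495.1, 42.6], [386.6, 41.7]]
knob top/side [ 455.1027979 -363.5341191] [ 456.62931573 -363.01417888]
top stand cen [ 428.6 -157.2] [[435.0, -106.0], [474.0, -186.0], [422.0, -212.0], [383.0, -132.0]]
top pepper_mill cen [ 455.3 -382.6] [[479.0, -329.0], [486.0, -434.0], [431.0, -437.0], [424.0, -332.0]]
top coaster cen [ 427.4 -154.2] [[420.0, -120.0], [452.0, -183.0], [436.0, -191.0], [404.0, -128.0]]
side stand cen [ 427.7 -159.3] [[381.0, -134.0], [438.0, -99.0], [476.0, -184.0], [418.0, -215.0]]
side pepper_mill cen [ 520.6 -331.1] [[421.0, -341.0], [622.0, -262.0], [642.0, -319.0], [441.0, -390.0]]
side coaster cen [ 423.2 -163.4] [[386.0, -148.0], [431.0, -118.0], [466.0, -177.0], [421.0, -205.0]]
col [[436.3, -105.1], [476.3, -185.9], [421.2, -213.0], [381.3, -132.3]] [ 428.753344   -159.07871638] [90.17366969 61.41735085 90.06842952]
face [ 59.30357143  96.96428571 131.53571429] rimtop [ 55.3125  93.875  140.8125]
```

Measured: the chute axis is at (438.8, 218.2) with yaw ≈ −89.4°. The stand is at (428.8, −159.1) with the coaster axis at 26.3° or −153.7°, and the mill is at (455.5, −363). The cork side is still ambiguous, so I'll check it once the coaster is lifted.

send_rows(deltas=[[[0,0,-0.08],[0,0,0]],[[0,0,-0.08],[0,0,0]],[[0,0,-0.08],[0,0,0]],[[0,0,0],[0,0,0.256]],[[0,0,0],[0,0,0.256]],[[0,0,0],[0,0,0.256]],[[0,0,0],[0,0,0.256]],[[0,0,0],[0,0,0.256]],[[0,0,0],[0,0,0.256]],[[0,0,0],[0,0,0]]], grip=0.45)

```text
time_s: 2.1
ee_pos: [193.3, 541.5, 348.0]
ee_rot: [180.0, -0.0, 116.4]
force: [-0.4, 0.3, -0.3]
gripper_width: 49.7
gripper_force: 0.0
```

send_rows(deltas=[[[-0.0732,-0.01,0],[0,0,0]],[[-0.0732,-0.01,0],[0,0,0]],[[-0.0732,-0.01,0],[0,0,0]],[[-0.0732,-0.01,0],[0,0,0]],[[-0.0732,-0.01,0],[0,0,0]],[[-0.0732,-0.01,0],[0,0,0]],[[-0.0732,-0.01,0],[0,0,0]],[[-0.0732,-0.01,0],[0,0,0]],[[-0.0732,-0.01,0],[0,0,0]],[[-0.0732,-0.01,0],[0,0,0]]])

```text
time_s: 3.1
ee_pos: [311.1, 190.0, 348.2]
ee_rot: [179.9, 0.0, 116.6]
force: [-0.3, -0.1, 0.1]
gripper_width: 50.3
gripper_force: 0.0
```

send_rows(deltas=[[[-0.0732,-0.01,0],[0,0,0]],[[-0.0732,-0.01,0],[0,0,0]],[[-0.0732,-0.01,0],[0,0,0]],[[-0.0732,-0.01,0],[0,0,0]],[[-0.0732,-0.01,0],[0,0,0]],[[-0.0732,-0.01,0],[0,0,0]],[[-0.0732,-0.01,0],[0,0,0]],[[-0.0732,-0.01,0],[0,0,0]],[[-0.0732,-0.01,0],[0,0,0]],[[-0.0732,-0.01,0],[0,0,0]]])

```text
time_s: 4.1
ee_pos: [428.8, -160.3, 348.1]
ee_rot: [180.0, 0.0, 116.5]
force: [0.1, 0.6, 0.0]
gripper_width: 49.9
gripper_force: 0.0
```

send_rows(deltas=[[[0,0,0],[0,0,0]],[[0,0,0],[0,0,0]]])

```text
time_s: 4.3
ee_pos: [428.5, -159.0, 347.6]
ee_rot: [-180.0, -0.1, 116.4]
force: [0.8, 0.0, 1.1]
gripper_width: 50.2
gripper_force: 0.0
```

send_rows(deltas=[[[0,0,0.07],[0,0,0]],[[0,0,0.07],[0,0,0]],[[0,0,0.07],[0,0,0]],[[0,0,0.07],[0,0,0]],[[0,0,0.07],[0,0,0]],[[0,0,0.07],[0,0,0]],[[0,0,0.06],[0,0,0]],[[0,0,0.03],[0,0,0]],[[0,0,0.03],[0,0,0]],[[0,0,0.014],[0,0,0]]])

```text
time_s: 5.3
ee_pos: [427.8, -157.3, 70.2]
ee_rot: [-179.9, -0.1, 116.5]
force: [-0.2, -0.9, -0.3]
gripper_width: 49.7
gripper_force: 0.0
```

send_rows(deltas=[[[0,0,0],[0,0,0]],[[0,0,0],[0,0,0]],[[0,0,0],[0,0,0]],[[0,0,0],[0,0,0]],[[0,0,0],[0,0,0]],[[0,0,0],[0,0,0]],[[0,0,0],[0,0,0]],[[0,0,0],[0,0,0]]], grip=1, grip_force=10)

```text
time_s: 6.1
ee_pos: [428.8, -158.9, 71.2]
ee_rot: [180.0, 0.0, 116.4]
force: [0.3, -0.1, 2.8]
gripper_width: 10.1
gripper_force: 10.0
```

send_rows(deltas=[[[0,0,-0.02],[0,0,0]],[[0,0,-0.06],[0,0,0]],[[0,0,-0.06],[0,0,0]],[[0,0,-0.08],[0,0,0]],[[0,0,-0.08],[0,0,0]],[[0,0,-0.08],[0,0,0]],[[0,0,-0.08],[0,0,0]],[[0,0,-0.08],[0,0,0]],[[0,0,-0.06],[0,0,0]],[[0,0,-0.02],[0,0,0]]])

```text
time_s: 7.1
ee_pos: [429.2, -159.0, 384.5]
ee_rot: [179.8, 0.3, 116.4]
force: [0.6, -0.3, -0.8]
gripper_width: 9.8
gripper_force: 10.0
```

```bash
python3 - <<'E'
from h import *
im=grab_frame("side");cv2.imwrite("pics/side1.png",im[:,:,::-1]);print(state()["ee_pos"],state()["force"])
E
```

```text
[ 429.27547564 -158.97117547  384.05919324] [-0.27342343 -0.35847275 -0.37136993]
```

send_rows(deltas=[[[0,0,0],[0,0,0.2885]],[[0,0,0],[0,0,0.2885]],[[0,0,0],[0,0,0.2885]],[[0,0,0],[0,0,0.2885]],[[0,0,0],[0,0,0.2885]],[[0,0,0],[0,0,0.2885]],[[0,0,0],[0,0,0.2885]]])

```text
time_s: 7.85
ee_pos: [427.8, -158.4, 378.7]
ee_rot: [-179.8, 0.0, 58.2]
force: [0.2, 1.0, -1.7]
gripper_width: 9.6
gripper_force: 10.0
```

send_rows(deltas=[[[0,0,0],[0,0,0.2885]],[[0,0,0],[0,0,0.2885]],[[0,0,0],[0,0,0.2885]],[[0,0,0],[0,0,0.2885]],[[0,0,0],[0,0,0.2885]],[[0,0,0],[0,0,0.2885]],[[0,0,0],[0,0,0.2885]],[[0,0,0],[0,0,0]],[[0,0,0],[0,0,0]]])

```text
time_s: 8.75
ee_pos: [428.2, -158.5, 379.6]
ee_rot: [-179.9, 0.1, 0.8]
force: [0.7, 0.2, -0.6]
gripper_width: 9.8
gripper_force: 10.0
```

```bash
python3 - <<'E'
from h import *
im=grab_frame("side");cv2.imwrite("pics/side2.png",im[:,:,::-1]);s=state();p=s["ee_pos"];print(p,s["ee_rot"])
tiles=[]
for k in(1,2):
    a=cv2.imread(f"pics/side{k}.png");c=proj("side",p-[0,0,22])[0].astype(int)
    print(c)
    b=a[c[1]-30:c[1]+30,c[0]-25:c[0]+25]
    tiles.append(cv2.resize(b,(400,480),interpolation=cv2.INTER_NEAREST))
cv2.imwrite("pics/f.png",np.hstack(tiles))
E
```

```text
[ 428.25547663 -158.6115727   379.915032  ] [-1.79948331e+02  1.07580087e-01  7.90460134e-01]
[299 168]
[299 168]
```

View pics/f.png

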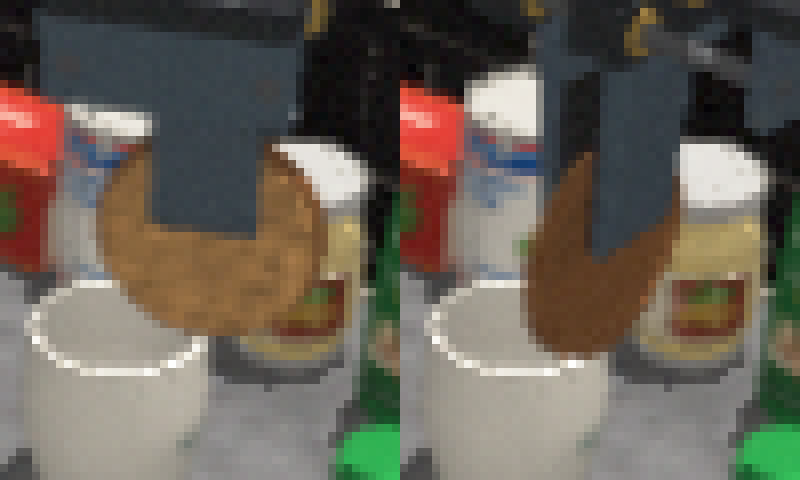

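The left tile, which is the face the side camera saw in the stand, is light and speckled cork. The right tile is plain dark wood. So the cork is on tool −y, and the chute needs yaw ≈ 180.6°. I'll check how well the coaster is centred in the fingers.

```bash
python3 - <<'E'
from h import *
from scipy.spatial.transform import Rotation as Ro
from scipy.optimize import least_squares
T=np.array([429.2,-159.0,384.1]);R=Ro.from_euler("xyz",[180,0,116.4],degrees=True).as_matrix()
org=np.array([299-25,168-30])
P=lambda X:(proj("side",T+np.atleast_2d(X)@R.T)-org+.5)*8
print("finger edges pred",P([[-16,-18.5,5],[16,-18.5,5],[-16,-18.5,14],[16,-18.5,14]]).round(0))
th=np.linspace(0,2*np.pi,73)
# coaster edge observations in zoom px (cork-side outline, left tile)
obs=np.array([[97,215],[104,255],[120,285],[150,315],[185,332],[235,335],[290,316],[318,290],[328,245],[326,205],[312,175],[125,160]])
def outl(dx,dz,y):return P(np.c_[dx+38*np.cos(th),np.full(73,y),dz+38*np.sin(th)])
def res(p):
    h=cv2.convexHull(np.vstack([outl(p[0],p[1],-5),outl(p[0],p[1],5)]).astype(np.float32))
    return [cv2.pointPolygonTest(h,(float(a-p[2]),float(b-p[3])),True) for a,b in obs]
for q in(0,1):
    f=least_squares(lambda p:res([p[0],p[1],0,0]) if q==0 else res([p[0],p[1],OFF[0],OFF[1]]),[0,20],diff_step=1e-2) if q==0 else None
    if f is not None:print(f.x,np.round(f.fun,1))
E
```

```text
finger edges pred [[250. 230.]
 [151. 216.]
 [248. 254.]
 [150. 240.]]
[ 0.         17.87108421] [ 4.3  5.8  4.7  1.7  0.1  1.1 -1.6 -6.  -0.8 -1.2 -1.   8.6]
```

send_rows(deltas=[[[0,0,0],[0,0,-0.2856]],[[0,0,0],[0,0,-0.2856]],[[0,0,0],[0,0,-0.2856]],[[0,0,0],[0,0,-0.2856]],[[0,0,0],[0,0,-0.2856]],[[0,0,0],[0,0,-0.2856]],[[0,0,0],[0,0,-0.2856]],[[0,0,0],[0,0,-0.2856]],[[0,0,0],[0,0,-0.2856]],[[0,0,0],[0,0,-0.2856]]])

```text
time_s: 9.8
ee_pos: [428.5, -158.7, 380.5]
ee_rot: [-180.0, -0.0, 82.9]
force: [1.3, 0.4, -0.0]
gripper_width: 10.0
gripper_force: 10.0
```

send_rows(deltas=[[[0,0,0],[0,0,-0.2856]],[[0,0,0],[0,0,-0.2856]],[[0,0,0],[0,0,-0.2856]],[[0,0,0],[0,0,-0.2856]],[[0,0,0],[0,0,-0.2856]],[[0,0,0],[0,0,-0.2856]],[[0,0,0],[0,0,-0.2856]],[[0,0,0],[0,0,-0.2856]],[[0,0,0],[0,0,-0.2856]],[[0,0,0],[0,0,-0.2856]]])

```text
time_s: 10.8
ee_pos: [428.5, -158.7, 380.5]
ee_rot: [180.0, -0.0, 164.7]
force: [-0.2, -0.3, -0.8]
gripper_width: 9.7
gripper_force: 10.0
```

send_rows(deltas=[[[0,0,0],[0,0,-0.2856]],[[0,0,0],[0,0,-0.2856]],[[0,0,0],[0,0,0]],[[0,0,0],[0,0,0]]])

```text
time_s: 11.2
ee_pos: [428.5, -158.7, 380.6]
ee_rot: [180.0, -0.0, -179.5]
force: [-0.6, -0.1, 0.2]
gripper_width: 10.3
gripper_force: 10.0
```

send_rows(deltas=[[[-0.0029,0.0754,0],[0,0,0]],[[-0.0029,0.0754,0],[0,0,0]],[[-0.0029,0.0754,0],[0,0,0]],[[-0.0029,0.0754,0],[0,0,0]],[[-0.0029,0.0754,0],[0,0,0]],[[-0.0029,0.0754,0],[0,0,0]],[[-0.0029,0.0754,0],[0,0,0]],[[-0.0029,0.0754,0],[0,0,0]],[[-0.0029,0.0754,0],[0,0,0]],[[-0.0029,0.0754,0],[0,0,0]]])

```text
time_s: 12.2
ee_pos: [438.6, 220.0, 380.9]
ee_rot: [-180.0, 0.0, -179.4]
force: [0.7, 0.9, -0.3]
gripper_width: 9.8
gripper_force: 10.0
```

send_rows(deltas=[[[0,0,0],[0,0,0]],[[0,0,0],[0,0,0]],[[0,0,0],[0,0,0]]])

```text
time_s: 12.5
ee_pos: [438.8, 217.6, 380.9]
ee_rot: [-180.0, -0.0, -179.4]
force: [0.3, -0.1, -0.5]
gripper_width: 10.0
gripper_force: 10.0
```

```bash
python3 - <<'E'
from h import *
im=grab_frame("side");cv2.imwrite("pics/side3.png",im[:,:,::-1]);s=state();p=s["ee_pos"];print(p,s["ee_rot"])
a=im[:,:,::-1][85:260,150:290].copy();b=cv2.resize(a,None,fx=3.4,fy=3.4,interpolation=cv2.INTER_CUBIC)
# predicted 76mm disc outline and slot
th=np.linspace(0,2*np.pi,60)
cx=np.array([438.8,218.2])
def dr(X,col):
    P=((proj("side",X)-[150,85]+.5)*3.4*8).astype(np.int32);cv2.polylines(b,[P],False,col,1,cv2.LINE_AA,3)
dr(np.c_[p[0]+38*np.cos(th),np.full(60,p[1]-5),p[2]-20.5+38*np.sin(th)],(0,255,0))
dr(np.array([[438.8+dx,218.2+dy,290] for dx,dy in((-41,-17),(41,-17),(41,17),(-41,17),(-41,-17))]),(0,0,255))
cv2.imwrite("pics/s3.png",b)
E
```

```text
[438.85832384 217.35113574 381.0738355 ] [-1.79982225e+02  8.09434664e-03 -1.79456115e+02]
```

View pics/s3.png

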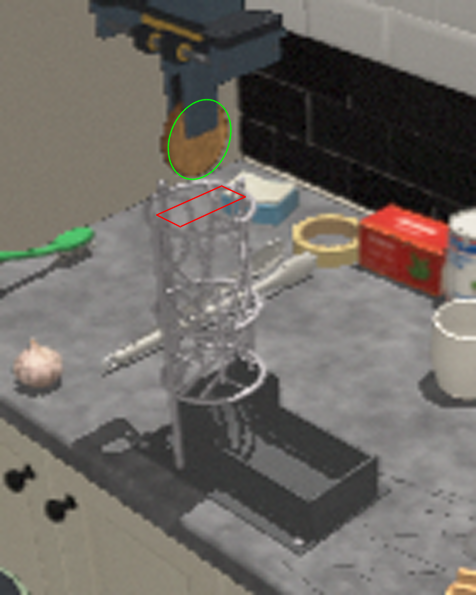

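```bash
python3 - <<'E'
from h import *
from scipy.optimize import least_squares
d=trace("side","coaster");print([(round(float(x["p"]),2),x["bbox"]) for x in d[:3]])
m=d[0]["pixels"].astype(np.uint8)
p=np.array([438.85,217.6,381.0])
th=np.linspace(0,2*np.pi,90)
def hull(a,b,dz):
    X=np.vstack([np.c_[p[0]+a+38*np.cos(th),np.full(90,p[1]+b+y),p[2]-20.5+dz+38*np.sin(th)] for y in(-5,5)])
    return cv2.convexHull(proj("side",X).astype(np.float32))
c=max(cv2.findContours(m,cv2.RETR_EXTERNAL,cv2.CHAIN_APPROX_NONE)[0],key=len)[:,0]
hb=cv2.boundingRect(hull(0,0,0).astype(np.int32));h=hull(0,0,0)[:,0];print("pred bbox",h.min(0),h.max(0))
print("contour rows:",[(int(r),int(c[c[:,1]==r,0].min()),int(c[c[:,1]==r,0].max())) for r in range(c[:,1].min(),c[:,1].max()+1)])
hm=lambda r:[np.interp(0,[0],[0])]
for r in range(c[:,1].min(),c[:,1].max()+1,3):
    pts=[u for u in np.arange(190,230,.1) if cv2.pointPolygonTest(hull(0,0,0),(float(u),float(r)),False)>=0]
    if pts:print(r,round(pts[0],1),round(pts[-1],1))
# finger near side: y=-18.5, x+-16 , z tcp-10..+40
F=lambda x,z:proj("side",np.array([p[0]+x,p[1]-18.5,p[2]+z]))[0].round(1)
print("finger",F(-16,-14),F(16,-14),F(-16,15),F(16,15))
im=cv2.imread("pics/side3.png")
for r in(110,116,122,128,134):print(r,im[r,194:222].tolist()[::1] if r==116 else im[r,194:222,2].tolist())
E
```

```text
[(0.73, [198.3, 118.6, 17.3, 15.9])]
pred bbox [196.71335  112.794266] [217.2333  137.11609]
contour rows: [(119, 201, 202), (120, 200, 215), (121, 200, 216), (122, 199, 216), (123, 199, 216), (124, 199, 216), (125, 198, 215), (126, 198, 215), (127, 198, 215), (128, 198, 214), (129, 198, 214), (130, 198, 213), (131, 198, 213), (132, 199, 212), (133, 199, 211), (134, 200, 210), (135, 201, 209), (136, 203, 206)]
119 199.0 216.6
122 197.7 217.2
125 196.9 217.0
128 196.8 216.2
131 197.4 214.8
134 199.1 212.5
finger [207.  126.5] [214.8 123.3] [206.3 117.8] [214.2 114.6]
110 [125, 128, 127, 128, 75, 50, 41, 31, 28, 44, 51, 59, 57, 54, 52, 53, 52, 54, 54, 47, 114, 126, 128, 125, 127, 91, 40, 18]
116 [[107, 120, 126], [108, 121, 127], [105, 118, 124], [107, 120, 126], [109, 122, 129], [81, 82, 78], [61, 55, 51], [41, 49, 64], [33, 57, 88], [39, 53, 73], [64, 59, 57], [73, 63, 57], [68, 61, 53], [68, 63, 55], [66, 59, 50], [66, 60, 52], [64, 58, 50], [68, 61, 51], [67, 62, 52], [70, 64, 53], [56, 76, 100], [95, 108, 119], [105, 118, 124], [108, 119, 127], [106, 118, 125], [93, 103, 108], [47, 49, 53], [22, 25, 24]]
122 [127, 128, 127, 129, 109, 97, 102, 114, 119, 132, 81, 52, 53, 52, 53, 56, 56, 55, 54, 86, 132, 146, 132, 125, 127, 126, 68, 20]
128 [126, 126, 125, 91, 95, 105, 120, 131, 128, 130, 128, 130, 127, 126, 120, 120, 124, 125, 120, 124, 133, 116, 122, 127, 127, 128, 75, 27]
134 [127, 126, 125, 126, 125, 124, 104, 103, 119, 120, 121, 125, 126, 133, 120, 125, 121, 87, 114, 122, 93, 121, 130, 131, 129, 130, 128, 136]
```

The coaster outline agrees with the prediction to about 0.5 px (~1.5 mm). I'll lower it into the mouth and watch the force.

send_rows(deltas=[[[0,0,0.03],[0,0,0]],[[0,0,0.03],[0,0,0]],[[0,0,0.01],[0,0,0]],[[0,0,0.008],[0,0,0]],[[0,0,0.008],[0,0,0]],[[0,0,0],[0,0,0]]])

```text
time_s: 13.2
ee_pos: [438.9, 218.2, 337.9]
ee_rot: [180.0, -0.0, -179.4]
force: [0.3, 0.2, -0.9]
gripper_width: 10.0
gripper_force: 10.0
```

send_rows(deltas=[[[0,0,0.008],[0,0,0]],[[0,0,0.008],[0,0,0]],[[0,0,0],[0,0,0]]])

```text
time_s: 13.5
ee_pos: [438.6, 218.3, 329.4]
ee_rot: [-180.0, -0.1, -179.3]
force: [0.0, 0.2, -0.7]
gripper_width: 9.7
gripper_force: 10.0
```

```bash
python3 - <<'E'
from h import *
ts=[]
for n,uv in(("side",None),("top",None)):
    im=grab_frame(n);cv2.imwrite(f"pics/{n}4.png",im[:,:,::-1])
    c=proj(n,np.array([438.8,218.2,295]))[0].astype(int)
    ts.append(cv2.resize(np.ascontiguousarray(im[c[1]-30:c[1]+30,c[0]-25:c[0]+25,::-1]),(400,480),interpolation=cv2.INTER_CUBIC))
s=state();print(s["ee_pos"],s["force"],s["torque"])
cv2.imwrite("pics/m4.png",np.hstack(ts))
E
```

```text
[438.82960797 218.44652059 329.90220623] [ 0.15985075  0.06123115 -0.19598865] [ 0.05412403  0.01531707 -0.00164722]
```

View pics/m4.png

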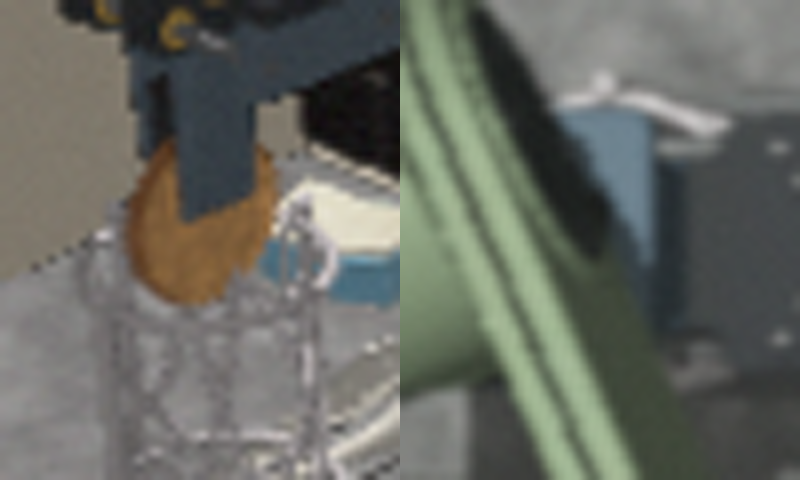

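The coaster is already 19 mm into the mouth, between the −y and +y posts, with no contact force. I'll lower it further.

send_rows(deltas=[[[0,0,0.008],[0,0,0]],[[0,0,0.008],[0,0,0]],[[0,0,0.008],[0,0,0]],[[0,0,0.006],[0,0,0]],[[0,0,0],[0,0,0]],[[0,0,0],[0,0,0]]])

```text
time_s: 14.2
ee_pos: [438.9, 218.4, 314.9]
ee_rot: [180.0, -0.0, -179.4]
force: [-0.1, 0.3, -0.3]
gripper_width: 10.1
gripper_force: 10.0
```

send_rows(deltas=[[[0,0,0],[0,0,0]],[[0,0,0],[0,0,0]],[[0,0,0],[0,0,0]],[[0,0,0],[0,0,0]],[[0,0,0],[0,0,0]],[[0,0,0],[0,0,0]],[[0,0,-0.03],[0,0,0]],[[0,0,-0.05],[0,0,0]],[[0,0,-0.05],[0,0,0]],[[0,0,0],[0,0,0]]], grip=0.6)

```text
time_s: 15.2
ee_pos: [440.1, 219.0, 383.3]
ee_rot: [179.8, 0.4, -179.3]
force: [0.8, -0.8, -0.4]
gripper_width: 36.6
gripper_force: 0.0
```

```bash
python3 - <<'E'
from h import *
for n in("side","top"):
    im=grab_frame(n);cv2.imwrite(f"pics/{n}5.png",im[:,:,::-1])
    for l in("coaster","chute"):print(n,l,[(round(float(d["p"]),2),d["bbox"],int(d["pixels"].sum())) for d in trace(n,l)[:2]])
    if n=="side":
        a=im[100:260,170:290,::-1]
        cv2.imwrite("pics/s5.png",cv2.resize(np.ascontiguousarray(a),(450,600),interpolation=cv2.INTER_CUBIC))
s=state();print(s["ee_pos"],s["force"])
E
```

```text
side coaster [(0.44, [228.9, 221.5, 17.5, 4.8], 132)]
side chute [(0.57, [191.3, 140.8, 74.1, 107.4], 3049), (0.5, [342.8, 253.6, 31.0, 50.9], 907)]
top coaster [(0.54, [219.0, 186.6, 20.3, 21.8], 331)]
top chute [(0.83, [185.4, 176.9, 67.6, 42.8], 1294)]
[438.47388158 218.19427314 378.75980634] [-0.31732614  0.27431764 -0.26805533]
```

View pics/s5.png

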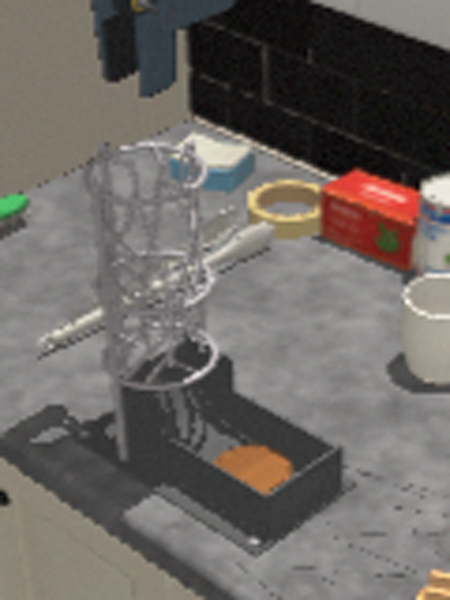

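The coaster lies in the tray near the end wall, plain wood side up. I'll turn the tool to yaw 90° and measure the coaster again while it settles.

send_rows(deltas=[[[0,0,0],[0,0,0.2877]],[[0,0,0],[0,0,0.2877]],[[0,0,0],[0,0,0.2877]],[[0,0,0],[0,0,0.2877]],[[0,0,0],[0,0,0.2877]],[[0,0,0],[0,0,0.2877]],[[0,0,0],[0,0,0.2877]],[[0,0,0],[0,0,0.2877]],[[0,0,0],[0,0,0.2877]],[[0,0,0],[0,0,0.2877]]], grip=0)

```text
time_s: 16.5
ee_pos: [438.6, 218.3, 379.1]
ee_rot: [-179.9, 0.0, 97.9]
force: [0.0, -0.8, 0.0]
gripper_width: 91.3
gripper_force: 0.0
```

send_rows(deltas=[[[0,0,0],[0,0,0.2877]],[[-0.0775,0.0022,0],[0,0,0]],[[-0.0775,0.0022,0],[0,0,0]],[[-0.0775,0.0022,0],[0,0,0]],[[-0.0775,0.0022,0],[0,0,0]],[[-0.0775,0.0022,0],[0,0,0]],[[-0.0775,0.0022,0],[0,0,0]],[[-0.0775,0.0022,0],[0,0,0]],[[-0.0775,0.0022,0],[0,0,0]],[[-0.0775,0.0022,0],[0,0,0]]])

```text
time_s: 17.5
ee_pos: [448.2, -131.9, 379.2]
ee_rot: [-179.9, -0.0, 90.0]
force: [0.6, 1.1, 0.1]
gripper_width: 90.9
gripper_force: 0.0
```

send_rows(deltas=[[[-0.0775,0.0022,0],[0,0,0]],[[-0.0775,0.0022,0],[0,0,0]],[[-0.0775,0.0022,0],[0,0,0]],[[-0.0775,0.0022,0],[0,0,0]],[[-0.0775,0.0022,0],[0,0,0]],[[-0.0775,0.0022,0],[0,0,0]],[[0,0,0],[0,0,0]],[[0,0,0],[0,0,0]]])

```text
time_s: 18.3
ee_pos: [455.0, -363.1, 378.5]
ee_rot: [-179.9, -0.1, 89.9]
force: [0.5, 0.7, -0.8]
gripper_width: 91.5
gripper_force: 0.0
```

```bash
python3 - <<'E'
from h import *
from scipy.optimize import minimize
th=np.linspace(0,2*np.pi,60)
def iou(n,m,X,z):
    def f(q):
        h=cv2.convexHull((proj(n,np.c_[q[0]+38*np.cos(th),q[1]+38*np.sin(th),np.full(60,z)])*16).astype(np.int32))
        k=np.zeros(m.shape,np.uint8);cv2.fillConvexPoly(k,h,1,shift=4)
        return -np.sum(k&m)/np.sum(k|m)
    return minimize(f,X,method="Nelder-Mead",options=dict(initial_simplex=[X,X+[6,0],X+[0,6]]))
for n in("top","side"):
    im=grab_frame(n);cv2.imwrite(f"pics/{n}6.png",im[:,:,::-1])
    d=trace(n,"coaster");print(n,[(round(float(x["p"]),2),x["bbox"],int(x["pixels"].sum())) for x in d[:2]])
    m=d[0]["pixels"].astype(np.uint8);yy,xx=np.nonzero(m)
    X=ray(n,(xx.mean(),yy.mean()),14)[:2];r=iou(n,m,X,14);print(n,"cen",X,"fit",r.x,r.fun)
    d=trace(n,"pepper_mill");print(n,"mill",[(round(float(x["p"]),2),x["bbox"]) for x in d[:2]])
    # mill silhouette fit
    m=d[0]["pixels"].astype(np.uint8)
    def f(q):
        k=np.zeros(m.shape,np.uint8)
        for z0,r0,z1,r1 in((0,29,20,27),(20,27,60,19),(60,19,105,19),(105,19,125,20),(123,20,140,24.5),(140,24.5,159,14),(155,8,170,6)):
            P=np.vstack([np.c_[q[0]+r*np.cos(th),q[1]+r*np.sin(th),np.full(60,z)] for z,r in((z0,r0),(z1,r1))])
            cv2.fillConvexPoly(k,cv2.convexHull((proj(n,P)*16).astype(np.int32)),1,shift=4)
        return -np.sum(k&m)/np.sum(k|m)
    X=np.array([455.5,-363.]);r=minimize(f,X,method="Nelder-Mead",options=dict(initial_simplex=[X,X+[6,0],X+[0,6]]));print(n,"mill fit",r.x,r.fun)
s=state();print(s["ee_pos"],s["ee_rot"],s["time_s"])
E
```

```text
top [(0.67, [220.1, 186.6, 22.0, 22.2], 371)]
top cen [443.19504535 108.42615636] fit [524.57004535 130.55115636] 0.0
top mill [(0.92, [355.9, 185.6, 29.4, 18.1])]
top mill fit [ 524.125 -433.5  ] 0.0
side [(0.5, [228.5, 219.5, 17.7, 11.2], 171)]
side cen [449.61892478 109.17028078] fit [379.11892478 177.79528078] 0.0
side mill [(0.85, [343.8, 251.9, 30.0, 48.6])]
side mill fit [ 490.75 -408.  ] 0.0
[ 455.35504621 -361.78517359  380.38207089] [1.79967984e+02 9.29324035e-03 9.00632035e+01] 18.6<stdin>:8: RuntimeWarning: overflow encountered in scalar negative
<stdin>:23: RuntimeWarning: overflow encountered in scalar negative
```

```bash
cat > fit.py <<'E'
from h import *
from scipy.optimize import minimize
th=np.linspace(0,2*np.pi,60)
M=((0,29,20,27),(20,27,60,19),(60,19,105,19),(105,19,125,20),(123,20,140,24.5),(140,24.5,159,14),(155,8,170,6))
def sil(n,q,parts,zb=0):
    k=np.zeros((384,512),np.uint8)
    for z0,r0,z1,r1 in parts:
        P=np.vstack([np.c_[q[0]+r*np.cos(th),q[1]+r*np.sin(th),np.full(60,z+zb)] for z,r in((z0,r0),(z1,r1))])
        cv2.fillConvexPoly(k,cv2.convexHull((proj(n,P)*16).astype(np.int32)),1,shift=4)
    return k>0
def fit(n,m,X,parts,zb=0):
    X=np.array(X,float)
    f=lambda q:-float(np.sum(sil(n,q,parts,zb)&m))/float(np.sum(sil(n,q,parts,zb)|m))
    r=minimize(f,X,method="Nelder-Mead",options=dict(initial_simplex=[X,X+[6,0],X+[0,6]]));return r.x.round(1),round(r.fun,3)
E
python3 - <<'E'
from fit import *
for n in("top","side"):
    d=trace(n,"coaster")[0];b=d["bbox"];print(n,"coaster",b,ray(n,(b[0]+b[2]/2-.5,b[1]+b[3]/2-.5),12)[:2],fit(n,d["pixels"],(443,108),((4,38,14,38),)))
    d=trace(n,"pepper_mill")[0];print(n,"mill",fit(n,d["pixels"],(455.5,-363),M))
im=cv2.imread("pics/top6.png")[176:226,180:260];c=proj("top",[443.2,108.4,14])[0];print(c)
h=cv2.cvtColor(im,cv2.COLOR_BGR2HSV).astype(int);bgr=im.astype(int);m=(bgr[:,:,2]-bgr[:,:,0])>50
yy,xx=np.nonzero(m);print("colour",m.sum(),xx.min()+180,xx.max()+180,yy.min()+176,yy.max()+176,ray("top",(xx.mean()+180,yy.mean()+176),14)[:2])
q=np.zeros((384,512),bool);q[176:226,180:260]=m;print(fit("top",q,(443,108),((4,38,14,38),)))
cv2.imwrite("pics/t6.png",np.hstack([cv2.resize(cv2.imread("pics/top6.png")[176:226,180:260],(640,400),interpolation=cv2.INTER_NEAREST)]))
E
```

```text
top coaster [220.1, 186.6, 22.0, 22.2] [448.89132032 110.32396728] (array([443.4, 107.6]), np.float64(-0.935))
top mill (array([ 454.8, -359.1]), np.float64(-0.948))
side coaster [228.5, 219.5, 17.7, 11.2] [447.96676697 109.84561549] (array([449., 108.]), np.float64(-0.561))
side mill (array([ 456.1, -359.6]), np.float64(-0.923))
[231.11527893 198.81797095]
colour 371 221 242 189 209 [443.48408421 107.15062686]
(array([444.4, 107. ]), np.float64(-0.939))
```

View pics/t6.png

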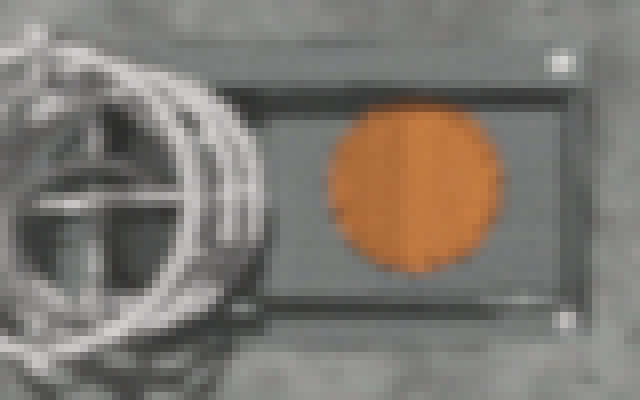

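The coaster is flat, wood grain up, against the +x side wall, centred at about (443.9, 107.2). The mill is at about (455.4, −361.5), and the gripper is above it, so I'll descend and grip.

send_rows(deltas=[[[0,0,0.07],[0,0,0]],[[0,0,0.07],[0,0,0]],[[0,0,0.07],[0,0,0]],[[0,0,0.07],[0,0,0]],[[0,0,0.07],[0,0,0]],[[0,0,0.07],[0,0,0]],[[0.002,0,0.04],[0,0,0]],[[0,0,0.02],[0,0,0]],[[0,0,0.01],[0,0,0]],[[0,0,0],[0,0,0]]])

```text
time_s: 19.8
ee_pos: [455.5, -362.1, 135.2]
ee_rot: [180.0, 0.0, 90.0]
force: [0.5, -0.5, 0.3]
gripper_width: 91.3
gripper_force: 0.0
```

send_rows(deltas=[[[0,0,0],[0,0,0]],[[0,0,0],[0,0,0]],[[0,0,0],[0,0,0]],[[0,0,0],[0,0,0]],[[0,0,0],[0,0,0]],[[0,0,0],[0,0,0]],[[0,0,0],[0,0,0]]], grip=1, grip_force=20)

```text
time_s: 20.5
ee_pos: [455.4, -361.9, 135.0]
ee_rot: [180.0, 0.0, 90.0]
force: [0.5, 0.1, 0.4]
gripper_width: 47.2
gripper_force: 20.0
```

send_rows(deltas=[[[0,0,-0.01],[0,0,0]],[[0,0,-0.03],[0,0,0]],[[0,0,-0.05],[0,0,0]],[[0,0,-0.06],[0,0,0]],[[0,0,-0.06],[0,0,0]],[[0,0,-0.05],[0,0,0]],[[0,0,-0.03],[0,0,0]],[[0,0,-0.01],[0,0,0]],[[0,0,0],[0,0,0]],[[0,0,0],[0,0,0]]])

```text
time_s: 21.5
ee_pos: [454.8, -361.5, 283.7]
ee_rot: [-179.9, -0.1, 90.0]
force: [0.0, 0.9, -1.2]
gripper_width: 47.5
gripper_force: 20.0
```

```bash
python3 - <<'E'
from fit import *
s=state();p=s["ee_pos"];print(p,s["ee_rot"],s["gripper_width"],s["force"])
B=((0,29,20,27),(20,27,60,19),(60,19,105,19))
for n in("side","top"):
    im=grab_frame(n);cv2.imwrite(f"pics/{n}7.png",im[:,:,::-1])
    d=trace(n,"pepper_mill");print([(round(float(x["p"]),2),x["bbox"]) for x in d[:2]])
    m=d[0]["pixels"]; 
    if n=="side":
        print(fit(n,m,p[:2],B,p[2]-135));yy,xx=np.nonzero(m)
        for r in range(yy.min(),yy.max()+1,4):print(r,xx[yy==r].min(),xx[yy==r].max())
        print("pred foot",proj(n,[p[0],p[1],p[2]-135]),"axis@100",proj(n,[p[0],p[1],p[2]-35]))
E
```

```text
[ 454.7557865  -361.5011049   283.67983197] [-1.79896539e+02 -9.01500024e-02  8.99857339e+01] 47.498463923075256 [ 0.02914771  0.92310474 -1.2264129 ]
[(0.88, [347.6, 214.5, 33.2, 49.3])]
(array([ 456. , -357.2]), np.float64(-0.754))
213 373 375
217 372 378
221 372 377
225 371 377
229 370 375
233 358 374
237 356 372
241 354 371
245 353 371
249 352 371
253 350 371
257 349 370
261 351 370
265 355 366
pred foot [[361.30211169 259.39854794]] axis@100 [[366.87221909 230.38295953]]
[(0.79, [368.0, 184.6, 32.2, 22.3])]
```

send_rows(deltas=[[[0.03,0,0],[0,0,0]],[[0.0625,-0.0016,0],[0,0,0]],[[0.0625,-0.0016,0],[0,0,0]],[[0.0625,-0.0016,0],[0,0,0]],[[0.0625,-0.0016,0],[0,0,0]],[[0.0625,-0.0016,0],[0,0,0]],[[0.0625,-0.0016,0],[0,0,0]],[[0.0625,-0.0016,0],[0,0,0]]])

```text
time_s: 22.5
ee_pos: [448.9, -125.9, 284.9]
ee_rot: [-180.0, -0.0, 90.0]
force: [0.1, -0.1, -0.9]
gripper_width: 47.4
gripper_force: 20.0
```

send_rows(deltas=[[[0.0625,-0.0016,0],[0,0,0]],[[0.0625,-0.0016,0],[0,0,0]],[[0.0625,-0.0016,0],[0,0,0]],[[0.0625,-0.0016,0],[0,0,0]],[[0.0625,-0.0016,0],[0,0,0]],[[0.0625,-0.0016,0],[0,0,0]],[[0.0625,-0.0016,0],[0,0,0]],[[0.03,0,0],[0,0,0]],[[0,0,0],[0,0,0]],[[0,0,0],[0,0,0]]])

```text
time_s: 23.5
ee_pos: [443.4, 105.8, 284.8]
ee_rot: [-180.0, 0.0, 90.1]
force: [-0.3, -0.6, -1.3]
gripper_width: 47.4
gripper_force: 20.0
```

send_rows(deltas=[[[0,0,0.02],[0,0,0]],[[0,0,0.03],[0,0,0]],[[0,0,0.04],[0,0,0]],[[0,0,0.04],[0,0,0]],[[0,0,0.03],[0,0,0]],[[0,0,0.02],[0,0,0]],[[0,0,0],[0,0,0]],[[0,0,0],[0,0,0]]])

```text
time_s: 24.3
ee_pos: [444.4, 105.3, 195.2]
ee_rot: [180.0, -0.0, 89.9]
force: [0.0, 0.2, -1.0]
gripper_width: 47.4
gripper_force: 20.0
```

```bash
python3 - <<'E'
from fit import *
s=state();p=s["ee_pos"];print(p,s["ee_rot"],s["gripper_width"],s["force"],s["time_s"])
ts=[]
for n in("side","top"):
    im=grab_frame(n);cv2.imwrite(f"pics/{n}8.png",im[:,:,::-1])
    d=trace(n,"pepper_mill");print([(round(float(x["p"]),2),x["bbox"]) for x in d[:2]])
    c=proj(n,[444,107,80])[0].astype(int)
    ts.append(cv2.resize(np.ascontiguousarray(im[c[1]-45:c[1]+45,c[0]-30:c[0]+30,::-1]),(400,600),interpolation=cv2.INTER_CUBIC))
cv2.imwrite("pics/m8.png",np.hstack(ts))
E
```

```text
[444.40436186 105.30731172 195.15851685] [ 1.79975083e+02 -7.97973011e-03  8.99409798e+01] 47.40559310030565 [ 0.04155571  0.22968603 -0.97449003] 24.3
[(0.57, [228.0, 172.4, 20.2, 45.3])]
[(0.3, [162.5, 178.7, 90.9, 46.0])]
```

View pics/m8.png

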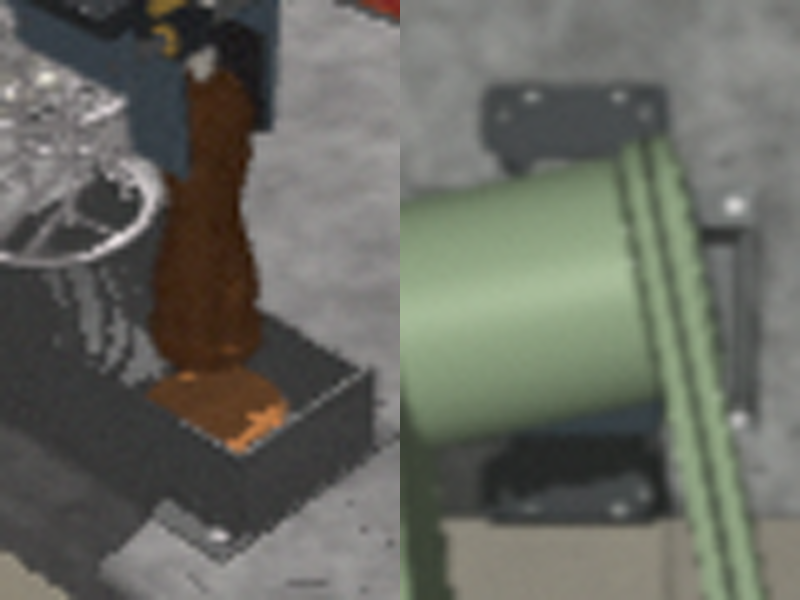

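The mill hangs over the coaster, foot at about crop (205,350), with the coaster below it. A green wrist link extends over the chute, so I'll check its height numerically before going lower.

```bash
python3 - <<'E'
from fit import *
im=cv2.imread("pics/side8.png");h=cv2.cvtColor(im,cv2.COLOR_BGR2HSV).astype(int)
g=(h[...,0]>35)&(h[...,0]<75)&(h[...,1]>30)&(h[...,2]>60)
for c in range(150,330,8):
    r=np.nonzero(g[:200,c])[0]
    print(c,(r.min(),r.max(),len(r)) if len(r) else None,end="; ")
print()
for z in(200,250,300,350,400):print(z,[proj("side",[444,y,z])[0].round(0).tolist() for y in(105,150,218,260)])
c=C["side"]
print("axis pred foot/neck/knob",proj("side",[[444.2,105.5,60],[444.2,105.5,150],[444.2,105.5,226]]).round(1).tolist())
m=trace("side","pepper_mill")[0]["pixels"];yy,xx=np.nonzero(m)
for r in range(yy.min(),yy.max()+1,3):print(r,xx[yy==r].min(),xx[yy==r].max(),end="; ")
k=sil("side",(444.2,105.5),M,60);yy,xx=np.nonzero(k);print("\nmodel")
for r in range(yy.min(),yy.max()+1,3):print(r,xx[yy==r].min(),xx[yy==r].max(),end="; ")
t=cv2.imread("pics/top8.png");h=cv2.cvtColor(t,cv2.COLOR_BGR2HSV).astype(int)
g=(h[...,0]>35)&(h[...,0]<75)&(h[...,1]>30)&(h[...,2]>60)
print("\ntop green",[(c,np.nonzero(g[:,c])[0].min(),np.nonzero(g[:,c])[0].max()) for c in range(120,280,12) if g[:,c].any()])
E
```

```text
150 (np.int64(12), np.int64(161), 23); 158 (np.int64(26), np.int64(160), 54); 166 (np.int64(31), np.int64(158), 44); 174 (np.int64(36), np.int64(157), 31); 182 (np.int64(40), np.int64(87), 26); 190 (np.int64(45), np.int64(89), 34); 198 (np.int64(51), np.int64(88), 38); 206 (np.int64(58), np.int64(93), 32); 214 (np.int64(61), np.int64(96), 36); 222 (np.int64(62), np.int64(126), 65); 230 (np.int64(65), np.int64(128), 64); 238 (np.int64(68), np.int64(127), 60); 246 (np.int64(71), np.int64(103), 12); 254 (np.int64(76), np.int64(92), 9); 262 None; 270 None; 278 None; 286 None; 294 (np.int64(166), np.int64(169), 4); 302 None; 310 None; 318 (np.int64(191), np.int64(199), 9); 326 (np.int64(158), np.int64(199), 36); 
200 [[235.0, 180.0], [226.0, 175.0], [212.0, 168.0], [204.0, 164.0]]
250 [[235.0, 167.0], [225.0, 162.0], [211.0, 155.0], [202.0, 151.0]]
300 [[234.0, 153.0], [224.0, 148.0], [210.0, 142.0], [201.0, 138.0]]
350 [[233.0, 139.0], [223.0, 134.0], [209.0, 128.0], [200.0, 124.0]]
400 [[233.0, 123.0], [222.0, 119.0], [207.0, 113.0], [199.0, 109.0]]
axis pred foot/neck/knob [[236.5, 214.7], [235.6, 193.0], [234.8, 173.4]]
172 234 235; 175 233 239; 178 233 241; 181 233 242; 184 233 242; 187 233 242; 190 229 241; 193 229 240; 196 230 240; 199 229 241; 202 228 242; 205 228 243; 208 228 243; 211 227 243; 214 227 243; 217 229 242; 
model
171 234 236; 174 231 239; 177 229 241; 180 227 243; 183 228 242; 186 229 241; 189 229 241; 192 230 241; 195 230 241; 198 230 241; 201 230 242; 204 229 243; 207 229 244; 210 228 244; 213 228 245; 216 228 245; 219 231 242; 
top green [(192, np.int64(183), np.int64(379)), (204, np.int64(182), np.int64(382)), (216, np.int64(180), np.int64(383)), (228, np.int64(177), np.int64(383)), (240, np.int64(174), np.int64(383)), (252, np.int64(230), np.int64(383)), (264, np.int64(297), np.int64(383)), (276, np.int64(278), np.int64(383))]
```

The wrist link stays above z ≈ 450, the body clears the chute by about 19 mm, and the mill is upright over the coaster. I'll lower it gently.

send_rows(deltas=[[[0,0,0.03],[0,0,0]],[[0,0,0.03],[0,0,0]],[[0,0,0.016],[0,0,0]],[[0,0,0.006],[0,0,0]],[[0,0,0.004],[0,0,0]],[[0,0,0],[0,0,0]],[[0,0,0],[0,0,0]]])

```text
time_s: 25.25
ee_pos: [444.6, 105.8, 152.4]
ee_rot: [179.9, -0.0, 90.0]
force: [-0.9, -0.2, -0.9]
gripper_width: 47.2
gripper_force: 20.0
```

send_rows(deltas=[[[0,0,0.002],[0,0,0]],[[0,0,0.002],[0,0,0]],[[0,0,0],[0,0,0]],[[0,0,0],[0,0,0]]])

```text
time_s: 25.65
ee_pos: [444.2, 105.6, 150.0]
ee_rot: [180.0, -0.0, 90.0]
force: [0.3, -0.9, -1.7]
gripper_width: 47.5
gripper_force: 20.0
```

send_rows(deltas=[[[0,0,0.002],[0,0,0]],[[0,0,0],[0,0,0]],[[0,0,0],[0,0,0]]])

```text
time_s: 25.95
ee_pos: [444.3, 105.6, 149.1]
ee_rot: [180.0, -0.0, 90.0]
force: [0.0, -0.6, 0.2]
gripper_width: 47.4
gripper_force: 20.0
```

send_rows(deltas=[[[0,0,0.001],[0,0,0]],[[0,0,0],[0,0,0]],[[0,0,0],[0,0,0]]])

```text
time_s: 26.25
ee_pos: [444.5, 105.6, 149.0]
ee_rot: [179.9, -0.0, 90.0]
force: [-0.3, -1.9, 5.9]
gripper_width: 47.5
gripper_force: 20.0
```

send_rows(deltas=[[[0,0,0],[0,0,0]],[[0,0,0],[0,0,0]],[[0,0,0],[0,0,0]],[[0,0,0],[0,0,0]],[[0,0,0],[0,0,0]],[[0,0,0],[0,0,0]]], grip=0)

```text
time_s: 26.85
ee_pos: [444.1, 105.7, 148.4]
ee_rot: [-180.0, -0.0, 90.0]
force: [-0.1, 0.3, -0.4]
gripper_width: 90.6
gripper_force: 0.0
```

send_rows(deltas=[[[0,0,-0.02],[0,0,0]],[[0,0,-0.04],[0,0,0]],[[0,0,-0.06],[0,0,0]],[[0,0,-0.06],[0,0,0]],[[0,0,-0.08],[0,0,0]],[[0,0,-0.08],[0,0,0]],[[0,0,-0.06],[0,0,0]],[[0,0,-0.04],[0,0,0]]])

```text
time_s: 27.65
ee_pos: [444.5, 105.7, 372.0]
ee_rot: [179.7, -0.1, 90.0]
force: [0.9, 0.8, -0.0]
gripper_width: 91.2
gripper_force: 0.0
```

send_rows(deltas=[[[-0.06,0,0],[0,0,0]],[[-0.08,0,0],[0,0,0]],[[-0.08,0,0],[0,0,0]],[[-0.08,0,0],[0,0,0]],[[-0.08,0,0],[0,0,0]],[[-0.06,0,0],[0,0,0]],[[0,0,0],[0,0,0]],[[0,0,0],[0,0,0]]])

```text
time_s: 28.45
ee_pos: [443.9, -114.5, 368.9]
ee_rot: [180.0, -0.0, 89.9]
force: [0.3, -0.3, 0.2]
gripper_width: 91.2
gripper_force: 0.0
```

```bash
python3 - <<'E'
from fit import *
s=state();print(s["ee_pos"],s["gripper_width"],s["force"],s["time_s"])
ts=[]
for n in("side","top"):
    im=grab_frame(n);cv2.imwrite(f"pics/{n}9.png",im[:,:,::-1])
    m=trace(n,"pepper_mill")[0]["pixels"];print(n,"mill",fit(n,m,(444,107),M,14))
    for l in("spice_jar","lemon","garlic"):print(l,trace(n,l)[0]["bbox"] if trace(n,l) else None)
    c=proj(n,[444,107,80])[0].astype(int)
    ts.append(cv2.resize(np.ascontiguousarray(im[c[1]-45:c[1]+45,c[0]-30:c[0]+30,::-1]),(400,600),interpolation=cv2.INTER_CUBIC))
cv2.imwrite("pics/m9.png",np.hstack(ts))
E
```

```text
[ 443.91267583 -114.52350994  368.8889519 ] 91.1955308532634 [ 0.29643083 -0.28802699  0.19983388] 28.45
side mill (array([446. , 111.4]), np.float64(-0.85))
spice_jar [322.3, 226.5, 16.9, 34.3]
lemon [364.9, 265.8, 24.2, 19.8]
garlic None
top mill (array([442.1, 110.8]), np.float64(-0.785))
spice_jar None
lemon [360.2, 157.7, 15.6, 18.9]
garlic [122.9, 210.9, 16.5, 13.7]
```

View pics/m9.png

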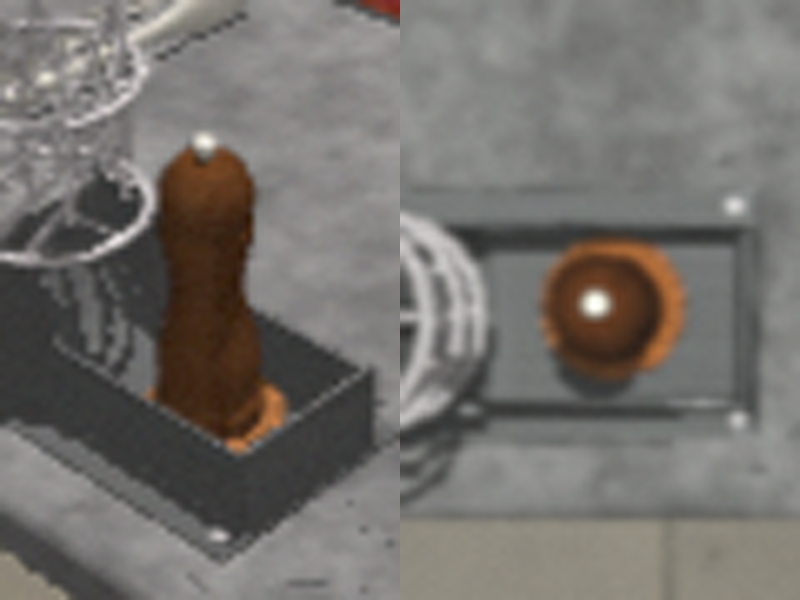

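```bash
python3 - <<'E'
from fit import *
for n,k0 in(("top",None),("side",None)):
    im=cv2.imread(f"pics/{n}9.png").astype(int);c=proj(n,[444,107,180])[0].round().astype(int)
    w=im[c[1]-6:c[1]+7,c[0]-6:c[0]+7].min(2).astype(float);w=np.clip(w-130,0,None)
    yy,xx=np.mgrid[-6:7,-6:7];u=(c[0]+(w*xx).sum()/w.sum(),c[1]+(w*yy).sum()/w.sum());print(n,u,"knob",ray(n,u,180)[:2])
im=cv2.imread("pics/top9.png").astype(int)
for nm in("top6","top9"):
    im=cv2.imread(f"pics/{nm}.png").astype(int);m=np.zeros((384,512),bool);m[176:226,200:260]=(im[...,2]-im[...,0]>40)[176:226,200:260]
    yy,xx=np.nonzero(m);print(nm,xx.min(),xx.max(),yy.min(),yy.max())
    q=cv2.convexHull(cv2.findNonZero(m.astype(np.uint8)));print(cv2.minEnclosingCircle(q),fit("top",m,(444,107),((4,38,14,38),)+(tuple() if nm=="top6" else tuple((a+14,b,e+14,d) for a,b,e,d in M))))
print(proj("top",[444,107.2,14]))
E
```

```text
top (np.float64(228.8676880222841), np.float64(198.05431754874652)) knob [445.13868362 105.27178732]
side (np.float64(234.24565469293162), np.float64(184.4739281575898)) knob [446.02010248 112.09734776]
top6 221 242 189 209
((231.35214233398438, 198.6050567626953), 10.961997032165527) (array([443.9, 107. ]), np.float64(-0.954))
top9 221 242 189 209
((231.4736785888672, 198.6842041015625), 10.863266944885254) (array([444., 107.]), np.float64(-0.71))
[[231.45747592 198.58870927]]
```

The top-camera knob ray puts the mill 2 mm from the coaster centre (444, 107); the side ray is off by about 5 mm. The mill is upright and released, and the coaster hasn't moved. Handing in.

```bash
python3 -c "
from workcell import *
print(job_done())"
```

```text
the job is handed in; nothing more can be done
None
```

The job is handed in: the coaster lies flat in the tray with its plain wood face up (cork down), and the pepper mill stands upright and released within about 2–5 mm of its centre; it took about 29 s of the 70 s, I saw no sign that the jar, lemon or garlic moved, and no verdict came back.

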